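# Open the push-and-turn safety cap of the flux remover bottle and hold the cap above it

### The job

Open the flux remover: grip the red push-and-turn safety cap of the white bottle in the round black stand, press it down against its spring, turn it anticlockwise (seen from above) by about a sixth of a turn while keeping it pressed, and then lift it straight off. Finish still holding the cap in the gripper, level and motionless, about 5 cm clear above the bottle's mouth. Leave everything else on the bench where it is.

Things in the scene. Friction and masses are not known exactly. Their poses are not given: they have to be found in the camera images.
- bottle: White bottle with an orange band, fixed upright in a round black stand (100 mm wide, 40 mm high, fixed to the bench, cannot move or turn). Origin: centre of the stand's underside, on the bench; z up along the bottle's axis. Body 68 mm wide up to z = 82 mm, then narrowing to the 29 mm neck at z = 103 mm. With the cap locked, the cap's x axis lies along this x axis.
- mouth (a point): Centre of the bottle's mouth (top rim of the neck, 29 mm wide), 143.5 mm above the bench.
- cap_center (a point): Centre of the red round safety cap (48 mm wide, 34 mm high, 35 g, ribbed side, white spot and short white mark on top), half-way up on its axis; z up. Locked on the bottle it is 139 mm above the bench (lower rim 122 mm, top 156 mm), with free space round it and about 20 mm of bare neck below. Its x axis points along the white mark.
- cap_top (a point): Centre of the cap's top. Locked, it turns 3 degrees at most. Pressed over 4 mm (bottoms out at 8.5; 5.5 to 7 is good) it turns anticlockwise seen from above; after 40 to 80 degrees (60 is best) its inner lugs stand clear of the neck's ledges and it lifts straight off; a stop ends the turn near 85 degrees. Turned under 40 degrees, or clockwise, it stays locked.
- spring_disc (a joint): Orange spring disc (24 mm wide) in the bottle's mouth, under the cap: how far it is pressed down, in m; 0 with the cap locked or off, 0.0085 with the cap pressed fully down. It pushes the cap up with about 4 N at 0, 9 N at 6 mm and 12 N at 8.5 mm.
- jar_center (a point): Bystander: clear jar with a paper label and a plain white lid, 68 mm wide, 100 mm high; centre, half-way up. Not to be moved.
- spool_center (a point): Bystander: black nylon spool holder, 84 mm wide foot, 85 mm high; centre, half-way up. Not to be moved.
- caliper_center (a point): Bystander: blue plastic caliper lying flat, about 150 by 60 mm, 10 mm high; middle of its beam. Not to be moved.
- tweezers_a_center (a point): Bystander: steel tweezers lying flat, 130 mm long (along x), 8 mm high; centre. Not to be moved.
- tweezers_b_center (a point): Bystander: second pair of steel tweezers, the same; centre. Not to be moved.
- palette_center (a point): Bystander: small white ceramic palette dish, 90 mm wide, 16 mm high; centre. Not to be moved.
There are look-alikes about, which are no part of the job. What is shaped like the bottle but pink or purple is not meant.

How it is judged:
By the outcome, as a careful person would: the job done as asked, in the order asked, and still so for the second after the job is handed in, while the arm keeps its last pose, push and grip.
It also fails if it takes over 35 s, if anything falls off the work surface, if the arm or the gripper's body presses on something with over 40 N, if the wrist force passes 120 N, or if a joint passes its speed limit or range.

### The arm

A 6-joint arm with a two-finger parallel gripper is mounted at the origin on the work surface. World frame = base frame: x ahead of the robot, y to its left, z up, the work surface at z = 0. Lengths are in m, angles in rad, forces in N, time in s.
With the tool pointing down it reaches from about 0.35 to 0.775 m from the base axis. Payload 5.5 kg.
Tool frame: the origin (TCP) lies on the mounting face of the last link; the fingertips stand 173 mm ahead of it and the grasp point (between the pads) lies 155 mm ahead of it; z points along the fingers, y is the direction in which the jaws open and shut (so a half turn about z gives the same grasp; the last joint's range is limited). The gripper opens to 85 mm and grips with 20 to 120 N. Pads are 22 mm wide; open, the fingers measure 114 mm over their backs; the gripper's body (76 mm by 85 mm) begins 54 mm behind the grasp point. The pads swing forward as they close: fully open they stand 13 mm farther back than shut.
Start: joints at [1.1, 0.313, 0.046, 1.304, 0, 1.431], TCP at [0.187, 0.544, 0.405] pointing down, gripper open.
Joint ranges: [-2.76, 2.76], [-0.86, 1.69], [-1.03, 1.26], [-2.2, 2.34], [-1.47, 1.5], [-3.14, 3.14]. Speed limits (rad/s): [2.57, 2.57, 3.14, 3.14, 3.14, 3.14].

### API

Orientations are given as a unit quaternion [w, x, y, z].
In Python, from workcell import get_state, eyes, env gives the robot as it stands. The module is installed in compiled form; this text tells all that it offers.
- The arm moves only by the tool carry_out, never from a script. Its argument "motion" is a list of rows, each an object of numbers: "jaw": the opening, from -1 (shut) to 1 (fully open); "tx", "ty", "tz": the shift along the tool's x, y, z in cm; "wx", "wy", "wz": the turn, a rotation vector about the tool's x, y, z in degrees. In form: [{"jaw": .., "tx": .., "ty": .., "tz": .., "wx": .., "wy": .., "wz": ..}, ...]. A call has 1 to 20 rows; each row shifts and turns the commanded pose from where the row before left it, along the tool's axes as they then stand; what a row does not reach is not made up. A row lasts 1/8 s, in which the tool goes at most 62.5 mm and 10.7 degrees, less where a joint would pass 70% of its speed; a pose out of reach is approached as far as the arm can. A call with a gripper value outside its range is refused whole. The fingers move at their own pace and stop on an object; "force" is the grip in N (left out, the last holds). Time passes only in rows, so rows that do not move let the fingers close. It gives the time, the measured TCP pose, the force and the opening at its end, in the units of the state.
- get_state(): the state, without advancing time (a new reading comes with each control period).
- eyes.read_camera(name): name is "scene" or "top" or "wrist"; returns the picture (400x640x3 uint8, blue, green, red); there is no depth.
- eyes.calibration(name): a dict with "K" (3x3 intrinsics, pixels), "camera_from_world" (4x4, takes a point from world to camera coordinates). Camera axes: x right, y up, looking along -z (the intrinsics and any distortion apply to the point x, -y, -z); pixel columns grow to the right and rows downward; lengths in m; the calibration is good to about 2 mm. A picture is of the moment at which its call begins: read the wrist's pose just before it. calibration takes no time and is no camera call; for the wrist camera it gives the pose at the moment of the call.
- env.hand_in(): hands the job in, once; it reports no verdict.
The state is a dict: "clock": time; "joint_pos": joint angles; "qvel": joint speeds; "tau": joint torques, N m; "tcp_pos": TCP position; "orientation": TCP orientation; "wrist_force": force on the tool from outside, world axes, zero at the start; "ft_torque": the same for the moment, N m; "finger_gap": finger opening in m.
Only numpy, scipy, OpenCV 4.12 (cv2) and the standard library are available. Lean on these libraries where they do the work, as an engineer would, in place of code of your own. Each camera call takes 0.05 s, during which the arm holds its last target.

## Working session

There is one attempt and no reset: what is moved stays moved. The work goes in short steps, Python scripts to look and compute and a tool call to move; the robot and the scene stay as the last step left them, time stands still between calls to the robot, and variables do not carry over. Pictures are saved under pics/ and viewed, and the job is handed in when it is done.

Besides the shell and the picture viewer there is one more tool, called after "Call:" by a JSON object that holds its "api" and its "payload". carry_out: Moves the arm, as the interface text tells. Its arguments: {"type":"object","properties":{"motion":{"type":"array"},"force":{"type":"number"}},"required":["motion"]}

```bash
mkdir -p pics; python3 - <<'E'
from workcell import get_state, eyes, env
import cv2
s=get_state()
for k in s: print(k,s[k])
for n in ["scene","top"]:
    cv2.imwrite(f"pics/{n}0.png",eyes.read_camera(n)); print(n,eyes.calibration(n))
E
```

```text
clock 0.0
joint_pos [ 1.10042886e+00  3.14017432e-01  4.49464682e-02  1.30361467e+00
 -8.02045966e-06  1.43116479e+00]
qvel [-0.00111054 -0.00101193 -0.00031129  0.00012012  0.00096816 -0.00111516]
tau [ 2.37624969e-03 -4.80625284e+01  2.98530686e+01  1.94114487e-02
  6.79765662e-05 -1.10395149e-05]
tcp_pos [0.18665652 0.54363945 0.4037856 ]
orientation [-2.79847494e-04  1.64615214e-01  9.86357409e-01 -9.02259525e-04]
wrist_force [ 0.13425729 -0.42957565  1.04732398]
ft_torque [0.00423479 0.03783148 0.00646444]
finger_gap 0.0854558532556752
scene {'K': array([[397.99599923,   0.        , 314.38671382],
       [  0.        , 397.99599923, 202.07736739],
       [  0.        ,   0.        ,   1.        ]]), 'camera_from_world': array([[-0.38857588,  0.92122447,  0.01882194,  0.2139869 ],
       [-0.71442248, -0.31412065,  0.62524294,  0.33935661],
       [ 0.58190146,  0.22950751,  0.78020318, -1.55202383],
       [ 0.        ,  0.        ,  0.        ,  1.        ]])}
top {'K': array([[371.76415088,   0.        , 320.95336312],
       [  0.        , 371.76415088, 197.81485497],
       [  0.        ,   0.        ,   1.        ]]), 'camera_from_world': array([[-0.0044242 , -0.99977367,  0.02080928, -0.0171497 ],
       [ 0.99678864, -0.00274524,  0.08003044, -0.57975867],
       [-0.0799552 ,  0.02109652,  0.99657519, -0.96657115],
       [ 0.        ,  0.        ,  0.        ,  1.        ]])}
```

View pics/scene0.png

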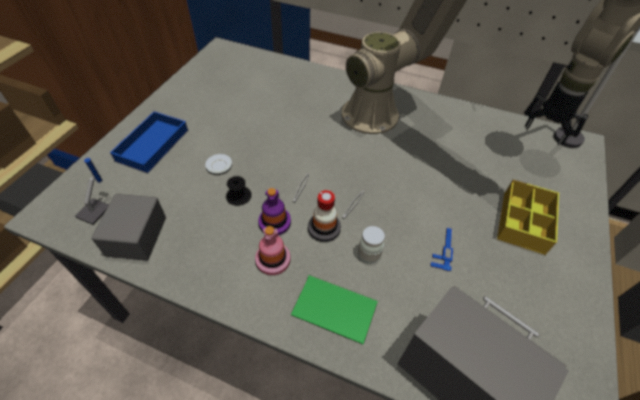

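View pics/top0.png

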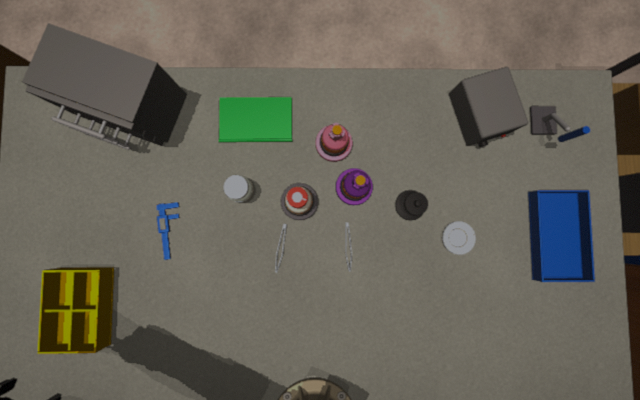

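Three candidates are bottle-shaped: the white one with a red cap (scene 326,200; top 298,197), a purple one (scene 273,200; top 357,183) and a pink one (scene 271,240; top 335,135). Only the white one fits the description, and I'll confirm it in an enlarged crop.

```bash
python3 - <<'E'
import cv2,numpy as np
a=cv2.imread("pics/top0.png")[160:230,255:345]; b=cv2.imread("pics/scene0.png")[175:255,285:365]
a=cv2.resize(a,(450,350),interpolation=cv2.INTER_CUBIC);b=cv2.resize(b,(350,350),interpolation=cv2.INTER_CUBIC)
cv2.imwrite("pics/crop0.png",np.hstack([a,b]))
E
```

```text
(no output)
```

View pics/crop0.png

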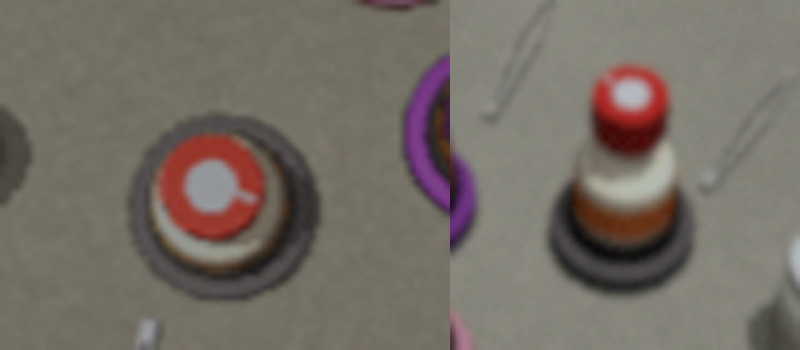

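The crop confirms the white bottle with the orange band, red cap and round black stand. The cap-top centre is at about top (297.2,197.2) and scene (326.1,196.9), with the white mark pointing to top (304.4,199.4). The stand centre is at top (299.8,201.2).

```bash
cat > h.py <<'E'
import numpy as np
from workcell import get_state, eyes, env
def ray(n,u,v,c=None):
    c=c or eyes.calibration(n);K=c["K"];T=np.array(c["camera_from_world"])
    d=np.array([(u-K[0,2])/K[0,0],-(v-K[1,2])/K[1,1],-1.]);R=T[:3,:3]
    return -R.T@T[:3,3],R.T@d
def atz(n,u,v,z,c=None):
    o,d=ray(n,u,v,c);return o+d*(z-o[2])/d[2]
E
python3 - <<'E'
from h import *
from scipy.spatial.transform import Rotation as Ro
a=atz("top",297.2,197.2,.156);m=atz("top",304.4,199.4,.156)
print(a,m,np.degrees(np.arctan2(*(m-a)[1::-1])))
print(atz("scene",326.1,196.9,.156)); print("stand",atz("top",299.8,201.2,.04))
print("spool",atz("top",411,204,.06),"purple top",atz("top",361,181,.15),"jar",atz("top",237,187,.1),"pink",atz("top",336,132,.15))
s=get_state();R=Ro.from_quat(s["orientation"],scalar_first=True).as_matrix();print(R.round(3))
print(eyes.calibration("wrist"))
E
```

```text
[0.57062706 0.03826865 0.156     ] [0.56550027 0.02170814 0.156     ] -107.20142607490388
[0.57362124 0.04121171 0.156     ]
stand [0.56964085 0.03644817 0.04      ]
spool [ 0.56014958 -0.25019686  0.06      ] purple top [ 0.60866912 -0.11025588  0.15      ] jar [0.60070176 0.18803663 0.1       ] pink [ 0.72504928 -0.05270969  0.15      ]
[[-0.946  0.325 -0.001]
 [ 0.325  0.946 -0.001]
 [ 0.    -0.002 -1.   ]]
{'K': array([[311.14041259,   0.        , 318.38446384],
       [  0.        , 311.14041259, 199.11782622],
       [  0.        ,   0.        ,   1.        ]]), 'camera_from_world': array([[ 0.32512215,  0.9456703 , -0.00180765, -0.57356648],
       [-0.8961334 ,  0.30747964, -0.32000188,  0.04005765],
       [-0.30206046,  0.1056596 ,  0.94741518, -0.38117827],
       [ 0.        ,  0.        ,  0.        ,  1.        ]])}
```

The two views agree to 4 mm, and the stand centre fits as well. The cap axis is near (0.5715, 0.0385). I'll move above it and refine with the wrist camera.

Call:
{"api": "carry_out", "payload": {"motion": [{"jaw":1,"tx":-1.6,"ty":-1.1},{"jaw":1,"tx":-3.3,"ty":-2.2},{"jaw":1,"tx":-3.3,"ty":-2.2},{"jaw":1,"tx":-3.3,"ty":-2.2},{"jaw":1,"tx":-3.3,"ty":-2.2},{"jaw":1,"tx":-3.3,"ty":-2.2},{"jaw":1,"tx":-3.3,"ty":-2.2},{"jaw":1,"tx":-3.3,"ty":-2.2},{"jaw":1,"tx":-3.3,"ty":-2.2},{"jaw":1,"tx":-3.3,"ty":-2.2},{"jaw":1,"tx":-3.3,"ty":-2.2},{"jaw":1,"tx":-3.3,"ty":-2.2},{"jaw":1,"tx":-3.3,"ty":-2.2},{"jaw":1,"tx":-3.3,"ty":-2.2},{"jaw":1,"tx":-3.3,"ty":-2.2},{"jaw":1,"tx":-3.3,"ty":-2.2},{"jaw":1,"tx":-1.7,"ty":-1.2},{"jaw":1},{"jaw":1}]}}

```text
invalid input at $.motion[0]: expected keys jaw, tx, ty, tz, wx, wy, wz
```

```bash
python3 - <<'E'
from h import *
import cv2,pickle
c=eyes.calibration("wrist");s=get_state()
im=eyes.read_camera("wrist");cv2.imwrite("pics/w1.png",im);pickle.dump(c,open("w1.pkl","wb"))
print(s["tcp_pos"],s["orientation"],s["joint_pos"],s["wrist_force"],s["clock"])
E
```

```text
[0.1866928  0.54365632 0.40391382] [-2.36753695e-04  1.64646949e-01  9.86352233e-01 -7.73851206e-04] [ 1.10038661e+00  3.13897820e-01  4.50934752e-02  1.30361044e+00
 -1.31264199e-05  1.43118686e+00] [-0.53197344 -0.41727389  0.72081128] 0.1
```

View pics/w1.png

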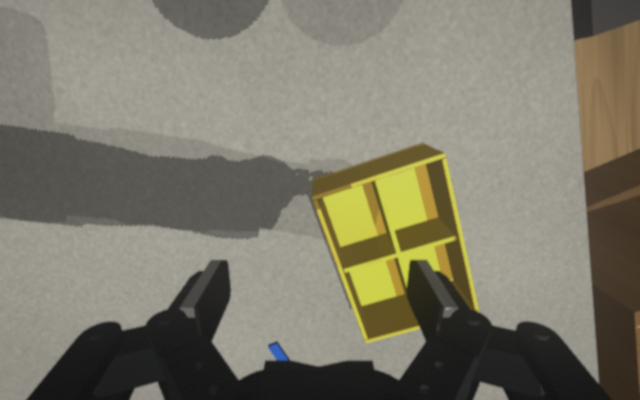

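The call was refused because every row needs all seven keys. The arm hasn't moved, and the wrist view still shows the yellow tray.

Call:
{"api": "carry_out", "payload": {"motion": [{"jaw":1,"tx":-1.6,"ty":-1.1,"tz":0,"wx":0,"wy":0,"wz":0},{"jaw":1,"tx":-3.3,"ty":-2.2,"tz":0,"wx":0,"wy":0,"wz":0},{"jaw":1,"tx":-3.3,"ty":-2.2,"tz":0,"wx":0,"wy":0,"wz":0},{"jaw":1,"tx":-3.3,"ty":-2.2,"tz":0,"wx":0,"wy":0,"wz":0},{"jaw":1,"tx":-3.3,"ty":-2.2,"tz":0,"wx":0,"wy":0,"wz":0},{"jaw":1,"tx":-3.3,"ty":-2.2,"tz":0,"wx":0,"wy":0,"wz":0},{"jaw":1,"tx":-3.3,"ty":-2.2,"tz":0,"wx":0,"wy":0,"wz":0},{"jaw":1,"tx":-3.3,"ty":-2.2,"tz":0,"wx":0,"wy":0,"wz":0},{"jaw":1,"tx":-3.3,"ty":-2.2,"tz":0,"wx":0,"wy":0,"wz":0},{"jaw":1,"tx":-3.3,"ty":-2.2,"tz":0,"wx":0,"wy":0,"wz":0},{"jaw":1,"tx":-3.3,"ty":-2.2,"tz":0,"wx":0,"wy":0,"wz":0},{"jaw":1,"tx":-3.3,"ty":-2.2,"tz":0,"wx":0,"wy":0,"wz":0},{"jaw":1,"tx":-3.3,"ty":-2.2,"tz":0,"wx":0,"wy":0,"wz":0},{"jaw":1,"tx":-3.3,"ty":-2.2,"tz":0,"wx":0,"wy":0,"wz":0},{"jaw":1,"tx":-3.3,"ty":-2.2,"tz":0,"wx":0,"wy":0,"wz":0},{"jaw":1,"tx":-3.3,"ty":-2.2,"tz":0,"wx":0,"wy":0,"wz":0},{"jaw":1,"tx":-1.7,"ty":-1.2,"tz":0,"wx":0,"wy":0,"wz":0},{"jaw":1,"tx":0,"ty":0,"tz":0,"wx":0,"wy":0,"wz":0},{"jaw":1,"tx":0,"ty":0,"tz":0,"wx":0,"wy":0,"wz":0}]}}

```text
clock: 2.52
tcp_pos: [0.5708, 0.039, 0.4046]
orientation: [-0.0, 0.164, 0.986, 0.0]
wrist_force: [0.5, 1.0, -0.1]
finger_gap: 0.0857
```

```bash
python3 - <<'E'
from h import *
import cv2,pickle
c=eyes.calibration("wrist");s=get_state()
im=eyes.read_camera("wrist");cv2.imwrite("pics/w2.png",im);pickle.dump(c,open("w2.pkl","wb"))
print(s["tcp_pos"],s["orientation"],s["joint_pos"],s["wrist_force"],s["clock"])
E
```

```text
[0.57077517 0.0389674  0.40464128] [-4.88892499e-04  1.64428516e-01  9.86388864e-01  1.80623754e-04] [-7.22301280e-02  3.08016024e-01  3.87100572e-02  1.30243040e+00
  4.50440950e-04  2.58126932e-01] [ 0.50302259  1.02255898 -0.13679551] 2.525
```

View pics/w2.png

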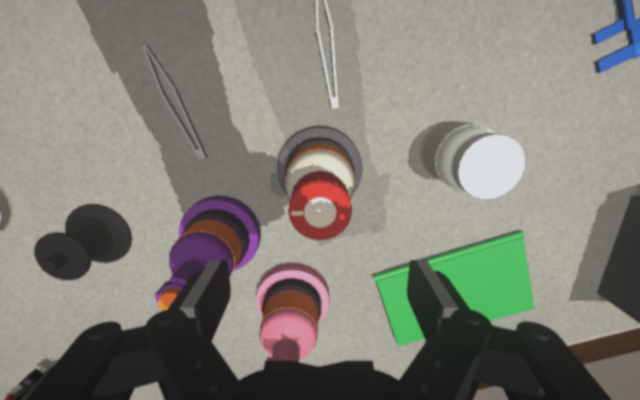

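```bash
python3 - <<'E'
from h import *
import cv2,pickle
c=pickle.load(open("w2.pkl","rb"))
im=cv2.imread("pics/w2.png");cv2.imwrite("pics/w2c.png",cv2.resize(im[120:250,260:380],None,fx=4.5,fy=4.5,interpolation=cv2.INTER_CUBIC))
E
```

```text
(no output)
```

View pics/w2c.png

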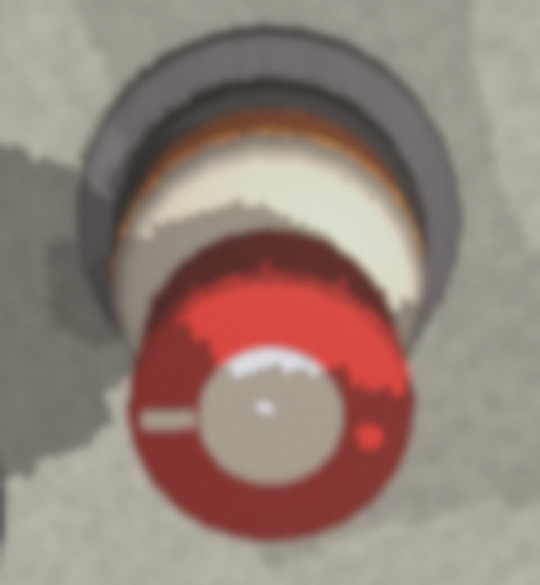

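The crop shows the cap-top centre at (271,417), which is wrist pixel (320.2,212.7), and the mark at pixel (297.3,213.1).

```bash
python3 - <<'E'
from h import *
import pickle
from scipy.spatial.transform import Rotation as Ro
c=pickle.load(open("w2.pkl","rb"))
a=atz("w",320.2,212.7,.156,c);m=atz("w",297.3,213.1,.156,c)
l=atz("w",260+130/4.5,120+417/4.5,.156,c);r=atz("w",260+413/4.5,120+417/4.5,.156,c)
print(a,np.degrees(np.arctan2(*(m-a)[1::-1])),"width",np.linalg.norm(l-r))
# joint triangulation
obs=[("top",297.2,197.2,None),("scene",326.1,196.9,None),("w",320.2,212.7,c)]
A=np.zeros((3,3));b=np.zeros(3)
for n,u,v,cc in obs:
    o,d=ray(n,u,v,cc);d/=np.linalg.norm(d);P=np.eye(3)-np.outer(d,d);A+=P;b+=P@o
print("tri",np.linalg.solve(A,b))
s=get_state();R=Ro.from_quat(s["orientation"],scalar_first=True).as_matrix()
print("d tool cm",R.T@(np.array([a[0],a[1],.137+.155])-s["tcp_pos"])*100)
E
```

```text
[0.57130498 0.03967    0.156     ] -107.87765295425524 width 0.04713281730640782
tri [0.57147143 0.03939958 0.15326887]
d tool cm [-0.04909067  0.05370278 11.27863248]
```

The position holds: the measured width is 47 mm (48 given), the triangulated height is 0.153 m (0.156 given), and the tool is within 1 mm of the axis. I'll descend 11.2 cm.

Call:
{"api": "carry_out", "payload": {"motion": [{"jaw":1,"tx":0,"ty":0.05,"tz":0.7,"wx":0,"wy":0,"wz":0},{"jaw":1,"tx":0,"ty":0,"tz":1.5,"wx":0,"wy":0,"wz":0},{"jaw":1,"tx":0,"ty":0,"tz":1.5,"wx":0,"wy":0,"wz":0},{"jaw":1,"tx":0,"ty":0,"tz":1.5,"wx":0,"wy":0,"wz":0},{"jaw":1,"tx":0,"ty":0,"tz":1.5,"wx":0,"wy":0,"wz":0},{"jaw":1,"tx":0,"ty":0,"tz":1.5,"wx":0,"wy":0,"wz":0},{"jaw":1,"tx":0,"ty":0,"tz":1.5,"wx":0,"wy":0,"wz":0},{"jaw":1,"tx":0,"ty":0,"tz":1.0,"wx":0,"wy":0,"wz":0},{"jaw":1,"tx":0,"ty":0,"tz":0.5,"wx":0,"wy":0,"wz":0},{"jaw":1,"tx":0,"ty":0,"tz":0,"wx":0,"wy":0,"wz":0},{"jaw":1,"tx":0,"ty":0,"tz":0,"wx":0,"wy":0,"wz":0}]}}

```text
clock: 3.95
tcp_pos: [0.5719, 0.039, 0.2933]
orientation: [0.001, 0.165, 0.986, 0.0]
wrist_force: [0.8, -0.9, 0.4]
finger_gap: 0.0851
```

```bash
python3 - <<'E'
from h import *
import cv2
s=get_state()
print(s["tcp_pos"],s["orientation"],s["wrist_force"],s["clock"])
a=eyes.read_camera("wrist");b=eyes.read_camera("scene")
cv2.imwrite("pics/w3.png",np.hstack([cv2.resize(a,(480,300)),cv2.resize(b[170:250,286:366],(300,300),interpolation=cv2.INTER_CUBIC)]))
E
```

```text
[0.57191273 0.03896643 0.29325365] [5.25218256e-04 1.64635658e-01 9.86354304e-01 1.03292599e-04] [ 0.80709155 -0.87515135  0.43460463] 3.95
```

View pics/w3.png

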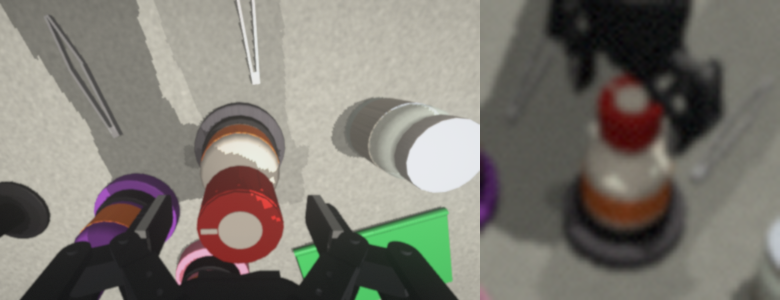

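The cap sits centred between the pads: its centre is at about (241,230) in the left half, with the pads at about 165 and 317. I'll close now.

Call:
{"api": "carry_out", "payload": {"motion": [{"jaw":-1,"tx":0,"ty":0,"tz":0,"wx":0,"wy":0,"wz":0},{"jaw":-1,"tx":0,"ty":0,"tz":0,"wx":0,"wy":0,"wz":0},{"jaw":-1,"tx":0,"ty":0,"tz":0,"wx":0,"wy":0,"wz":0},{"jaw":-1,"tx":0,"ty":0,"tz":0,"wx":0,"wy":0,"wz":0},{"jaw":-1,"tx":0,"ty":0,"tz":0,"wx":0,"wy":0,"wz":0},{"jaw":-1,"tx":0,"ty":0,"tz":0,"wx":0,"wy":0,"wz":0},{"jaw":-1,"tx":0,"ty":0,"tz":0,"wx":0,"wy":0,"wz":0},{"jaw":-1,"tx":0,"ty":0,"tz":0,"wx":0,"wy":0,"wz":0}], "force": 60}}

```text
clock: 5.05
tcp_pos: [0.5718, 0.0391, 0.2929]
orientation: [0.0, 0.165, 0.986, 0.0]
wrist_force: [0.0, 3.6, 6.0]
finger_gap: 0.0469
```

```bash
python3 - <<'E'
from h import *
import cv2
s=get_state()
print(s["tcp_pos"],s["orientation"],s["wrist_force"],s["ft_torque"],s["finger_gap"],s["clock"])
a=eyes.read_camera("wrist")
cv2.imwrite("pics/w4.png",a)
E
```

```text
[0.5717898  0.03914938 0.29292973] [2.71845836e-04 1.64549835e-01 9.86368680e-01 3.23083548e-04] [0.03547436 3.57803455 6.02077192] [0.70460548 0.04110922 0.0057729 ] 0.04686907385238091 5.05
```

View pics/w4.png

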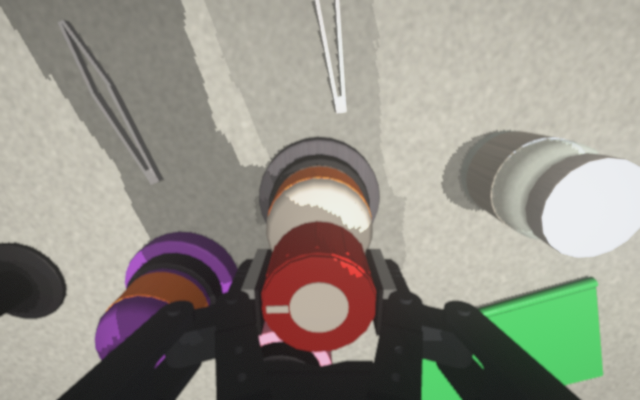

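Gripped, with a 46.9 mm gap. The wrist already reads 6 N up, so I'll press in steps and watch the force.

Call:
{"api": "carry_out", "payload": {"motion": [{"jaw":-1,"tx":0,"ty":0,"tz":0.1,"wx":0,"wy":0,"wz":0},{"jaw":-1,"tx":0,"ty":0,"tz":0.1,"wx":0,"wy":0,"wz":0},{"jaw":-1,"tx":0,"ty":0,"tz":0.1,"wx":0,"wy":0,"wz":0},{"jaw":-1,"tx":0,"ty":0,"tz":0,"wx":0,"wy":0,"wz":0},{"jaw":-1,"tx":0,"ty":0,"tz":0,"wx":0,"wy":0,"wz":0}]}}

```text
clock: 5.72
tcp_pos: [0.5718, 0.0391, 0.2901]
orientation: [0.0, 0.165, 0.986, 0.0]
wrist_force: [0.2, 3.3, 6.1]
finger_gap: 0.0469
```

```bash
python3 - <<'E'
from h import *
import cv2
s=get_state();f=[s["wrist_force"]]
a=eyes.read_camera("wrist");f.append(get_state()["wrist_force"]);b=eyes.read_camera("scene");f.append(get_state()["wrist_force"])
print(s["tcp_pos"],np.array(f),s["ft_torque"],s["finger_gap"])
cv2.imwrite("pics/w5.png",np.hstack([cv2.resize(a,(480,300)),cv2.resize(b[170:250,286:366],(300,300),interpolation=cv2.INTER_CUBIC)]))
E
```

```text
[0.57177341 0.03913664 0.2901279 ] [[ 0.23414526  3.34323311  6.12475768]
 [-0.10060558  3.6011936   5.42054908]
 [-0.87764305  3.73243903  5.45358176]] [0.65831763 0.08821678 0.00705844] 0.04689528484081134
```

View pics/w5.png

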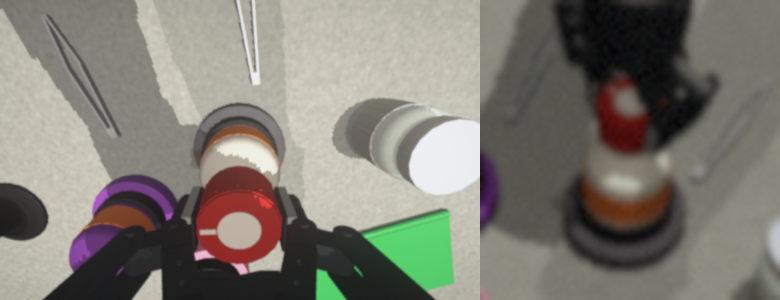

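The spot is still at (239,230) in the left half, the same in the hand as before, so the cap went down with the pads without slipping. I'll press further.

Call:
{"api": "carry_out", "payload": {"motion": [{"jaw":-1,"tx":0,"ty":0,"tz":0.1,"wx":0,"wy":0,"wz":0},{"jaw":-1,"tx":0,"ty":0,"tz":0.1,"wx":0,"wy":0,"wz":0},{"jaw":-1,"tx":0,"ty":0,"tz":0,"wx":0,"wy":0,"wz":0},{"jaw":-1,"tx":0,"ty":0,"tz":0,"wx":0,"wy":0,"wz":0}]}}

```text
clock: 6.32
tcp_pos: [0.5717, 0.0392, 0.2883]
orientation: [0.0, 0.165, 0.986, 0.0]
wrist_force: [-0.8, 3.5, 7.2]
finger_gap: 0.0471
```

```bash
python3 - <<'E'
from h import *
import cv2
s=get_state();f=[s["wrist_force"]]
a=eyes.read_camera("wrist");f.append(get_state()["wrist_force"]);cv2.imwrite("pics/w6.png",a)
print(s["tcp_pos"],np.array(f),s["ft_torque"],s["finger_gap"])
for n in ["w4","w6"]:
    im=cv2.imread(f"pics/{n}.png")[255:355,260:380].astype(int)
    m=(im.min(2)>120).astype(np.uint8); N,_,st,ce=cv2.connectedComponentsWithStats(m)
    i=1+np.argmax(st[1:,4]);print(n,st[i],ce[i]+[260,255])
E
```

```text
[0.57173326 0.03915198 0.28833658] [[-0.83421834  3.54798662  7.23094589]
 [-2.14932756  3.02499916  8.25475503]] [0.66186207 0.19651919 0.06461958] 0.04712842929471109
w4 [  30   28   58   49 2255] [318.54412417 307.04035477]
w6 [  30   28   58   49 2257] [318.55693398 307.03854674]
```

There's no slip: the spot centroid is identical to 0.01 px. The press is about 4.6 mm, and the force of 7 to 8 N agrees. I'll add 1.5 mm.

Call:
{"api": "carry_out", "payload": {"motion": [{"jaw":-1,"tx":0,"ty":0,"tz":0.1,"wx":0,"wy":0,"wz":0},{"jaw":-1,"tx":0,"ty":0,"tz":0.05,"wx":0,"wy":0,"wz":0},{"jaw":-1,"tx":0,"ty":0,"tz":0,"wx":0,"wy":0,"wz":0},{"jaw":-1,"tx":0,"ty":0,"tz":0,"wx":0,"wy":0,"wz":0}]}}

```text
clock: 6.88
tcp_pos: [0.5717, 0.0392, 0.2871]
orientation: [0.001, 0.165, 0.986, 0.0]
wrist_force: [-2.4, 3.9, 8.4]
finger_gap: 0.0471
```

```bash
python3 - <<'E'
from h import *
s=get_state();print(s["tcp_pos"],s["wrist_force"],s["ft_torque"],s["joint_pos"])
E
```

```text
[0.57172166 0.03915401 0.28714292] [-2.37346458  3.86700282  8.41790661] [ 0.69201481  0.3159391  -0.01431189] [-7.18055465e-02  3.69184856e-01 -1.69424307e-01  1.03109422e+00
  5.57034297e-04  2.58751303e-01]
```

About 5.8 mm is pressed. I'll start the anticlockwise turn (negative wz) with 20° and check for slip.

Call:
{"api": "carry_out", "payload": {"motion": [{"jaw":-1,"tx":0,"ty":0,"tz":0,"wx":0,"wy":0,"wz":-4},{"jaw":-1,"tx":0,"ty":0,"tz":0,"wx":0,"wy":0,"wz":-4},{"jaw":-1,"tx":0,"ty":0,"tz":0,"wx":0,"wy":0,"wz":-4},{"jaw":-1,"tx":0,"ty":0,"tz":0,"wx":0,"wy":0,"wz":-4},{"jaw":-1,"tx":0,"ty":0,"tz":0,"wx":0,"wy":0,"wz":-4},{"jaw":-1,"tx":0,"ty":0,"tz":0,"wx":0,"wy":0,"wz":0}]}}

```text
clock: 7.62
tcp_pos: [0.5723, 0.0389, 0.2873]
orientation: [0.001, -0.009, 1.0, -0.0]
wrist_force: [-0.5, 2.6, 8.8]
finger_gap: 0.0468
```

```bash
python3 - <<'E'
from h import *
import cv2
s=get_state();print(s["tcp_pos"],s["orientation"],s["wrist_force"],s["ft_torque"],s["joint_pos"])
a=eyes.read_camera("wrist");cv2.imwrite("pics/w7.png",a)
E
```

```text
[0.57228019 0.03887334 0.28733537] [ 1.29301522e-03 -9.38147232e-03  9.99955150e-01 -1.14395359e-04] [-0.54040169  2.6315852   8.84706293] [0.50811256 0.0706538  0.00412648] [-7.20995855e-02  3.69309588e-01 -1.68733732e-01  1.03015693e+00
 -1.75518426e-05 -9.08628440e-02]
```

View pics/w7.png

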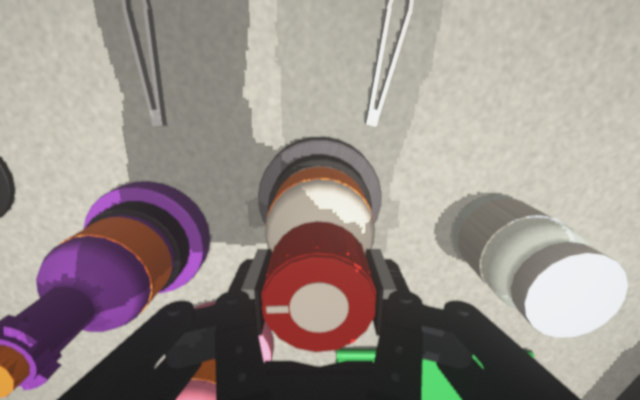

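The mark stays at (277,309) in the hand, so the cap turned 20° with the gripper, still pressed at 8.8 N. I'll turn 40° more.

Call:
{"api": "carry_out", "payload": {"motion": [{"jaw":-1,"tx":0,"ty":0,"tz":0,"wx":0,"wy":0,"wz":-4},{"jaw":-1,"tx":0,"ty":0,"tz":0,"wx":0,"wy":0,"wz":-4},{"jaw":-1,"tx":0,"ty":0,"tz":0,"wx":0,"wy":0,"wz":-4},{"jaw":-1,"tx":0,"ty":0,"tz":0,"wx":0,"wy":0,"wz":-4},{"jaw":-1,"tx":0,"ty":0,"tz":0,"wx":0,"wy":0,"wz":-4},{"jaw":-1,"tx":0,"ty":0,"tz":0,"wx":0,"wy":0,"wz":-4},{"jaw":-1,"tx":0,"ty":0,"tz":0,"wx":0,"wy":0,"wz":-4},{"jaw":-1,"tx":0,"ty":0,"tz":0,"wx":0,"wy":0,"wz":-4},{"jaw":-1,"tx":0,"ty":0,"tz":0,"wx":0,"wy":0,"wz":-4},{"jaw":-1,"tx":0,"ty":0,"tz":0,"wx":0,"wy":0,"wz":-4},{"jaw":-1,"tx":0,"ty":0,"tz":0,"wx":0,"wy":0,"wz":0},{"jaw":-1,"tx":0,"ty":0,"tz":0,"wx":0,"wy":0,"wz":0}]}}

```text
clock: 9.18
tcp_pos: [0.5724, 0.0387, 0.2874]
orientation: [0.001, -0.351, 0.937, -0.001]
wrist_force: [0.1, 1.4, 8.0]
finger_gap: 0.0467
```

```bash
python3 - <<'E'
from h import *
import cv2
s=get_state();print(s["tcp_pos"],s["orientation"],s["wrist_force"],s["ft_torque"],s["joint_pos"])
w,x,y,z=s["orientation"];print("yaw tool x",np.degrees(np.arctan2(2*(x*y+w*z),1-2*(y*y+z*z))))
a=eyes.read_camera("wrist");cv2.imwrite("pics/w8.png",a)
E
```

```text
[0.57235291 0.03872853 0.28737722] [ 1.19983371e-03 -3.50523249e-01  9.36552917e-01 -8.03402229e-04] [0.10389347 1.44509572 8.01406102] [0.35827465 0.05986139 0.01727917] [-7.22460678e-02  3.69283527e-01 -1.68663072e-01  1.02999851e+00
 -4.59105876e-04 -7.88506986e-01]
yaw tool x -138.96119665490926
```

View pics/w8.png

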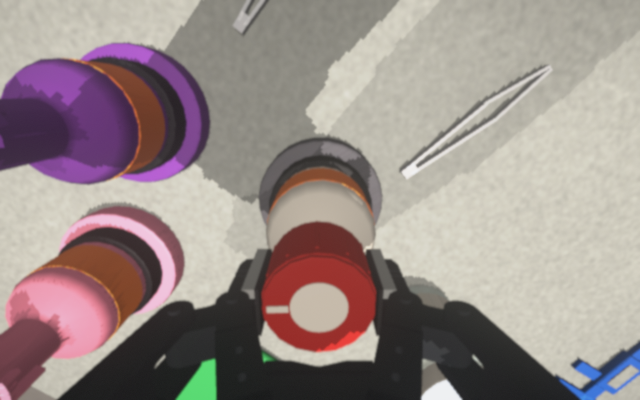

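Turned 60° with no slip. Now I'll lift slowly and check the force.

Call:
{"api": "carry_out", "payload": {"motion": [{"jaw":-1,"tx":0,"ty":0,"tz":-0.2,"wx":0,"wy":0,"wz":0},{"jaw":-1,"tx":0,"ty":0,"tz":-0.2,"wx":0,"wy":0,"wz":0},{"jaw":-1,"tx":0,"ty":0,"tz":-0.3,"wx":0,"wy":0,"wz":0},{"jaw":-1,"tx":0,"ty":0,"tz":-0.3,"wx":0,"wy":0,"wz":0},{"jaw":-1,"tx":0,"ty":0,"tz":0,"wx":0,"wy":0,"wz":0}]}}

```text
clock: 9.85
tcp_pos: [0.5714, 0.0388, 0.2957]
orientation: [-0.001, -0.35, 0.937, 0.0]
wrist_force: [1.2, -0.1, -0.5]
finger_gap: 0.0468
```

The force is about zero and the cap is above its locked height, so it's free. I'll lift it on up.

Call:
{"api": "carry_out", "payload": {"motion": [{"jaw":-1,"tx":0,"ty":0,"tz":-0.4,"wx":0,"wy":0,"wz":0},{"jaw":-1,"tx":0,"ty":0,"tz":-0.6,"wx":0,"wy":0,"wz":0},{"jaw":-1,"tx":0,"ty":0,"tz":-0.8,"wx":0,"wy":0,"wz":0},{"jaw":-1,"tx":0,"ty":0,"tz":-0.8,"wx":0,"wy":0,"wz":0},{"jaw":-1,"tx":0,"ty":0,"tz":-0.8,"wx":0,"wy":0,"wz":0},{"jaw":-1,"tx":0,"ty":0,"tz":-0.8,"wx":0,"wy":0,"wz":0},{"jaw":-1,"tx":0,"ty":0,"tz":-0.8,"wx":0,"wy":0,"wz":0},{"jaw":-1,"tx":0,"ty":0,"tz":-0.8,"wx":0,"wy":0,"wz":0},{"jaw":-1,"tx":0,"ty":0,"tz":-0.6,"wx":0,"wy":0,"wz":0},{"jaw":-1,"tx":0,"ty":0,"tz":-0.4,"wx":0,"wy":0,"wz":0},{"jaw":-1,"tx":0,"ty":0,"tz":-0.2,"wx":0,"wy":0,"wz":0},{"jaw":-1,"tx":0,"ty":0,"tz":0,"wx":0,"wy":0,"wz":0},{"jaw":-1,"tx":0,"ty":0,"tz":0,"wx":0,"wy":0,"wz":0},{"jaw":-1,"tx":0,"ty":0,"tz":0,"wx":0,"wy":0,"wz":0}]}}

```text
clock: 11.6
tcp_pos: [0.5716, 0.039, 0.3659]
orientation: [-0.0, -0.351, 0.937, 0.0]
wrist_force: [-0.9, -0.5, -1.6]
finger_gap: 0.047
```

```bash
python3 - <<'E'
from h import *
import cv2
s=get_state();print(s["tcp_pos"],s["orientation"],s["wrist_force"],s["qvel"],s["finger_gap"])
a=eyes.read_camera("wrist");b=eyes.read_camera("scene");t=eyes.read_camera("top")
cv2.imwrite("pics/w9.png",np.hstack([cv2.resize(a,(480,300)),cv2.resize(b[160:260,280:380],(300,300),interpolation=cv2.INTER_CUBIC)]))
cv2.imwrite("pics/w9t.png",t)
t0=cv2.imread("pics/top0.png");d=cv2.absdiff(t,t0).max(2)
print("rim z",s["tcp_pos"][2]-.2929+.122)
E
```

```text
[0.57161336 0.0389752  0.36593238] [-1.72574111e-04 -3.50593108e-01  9.36527857e-01  1.25952365e-04] [-0.8631352  -0.51021235 -1.5917838 ] [ 0.0014191  -0.00337287 -0.00076919 -0.00154025  0.00111263 -0.00089717] 0.04696117053107365
rim z 0.19503237567434412
```

View pics/w9.png

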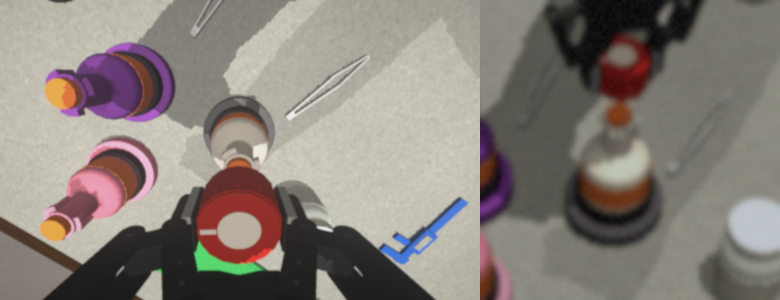

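View pics/w9t.png

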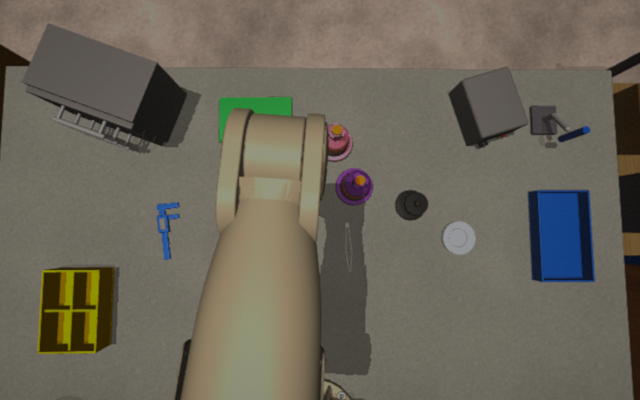

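The cap is off and level in the gripper, with the orange disc visible in the open mouth (scene crop at about 618,115). The bystanders that can be seen are where they were, so I'll hand it in.

```bash
python3 -c "
from workcell import env,get_state
print(env.hand_in(),get_state()['clock'])"
```

```text
the job is handed in; nothing more can be done
the job is handed in; nothing more can be done
```

The flux remover is open: the red cap is off the white bottle, and the gripper is holding it about 5 cm above the mouth. I gripped it at 60 N, pressed it down about 5.8 mm (8 to 9 N), turned it 60° anticlockwise while pressed, and lifted it straight off. I handed it in at about 12 s.

**Last checks:**
- **Clearance:** the cap's lower rim is at about 0.195 m, roughly 51 mm above the mouth. This is worked out from the tool height, because the wrist pictures showed no slip in the grip.
- **Pose:** the tool is vertical, joint speeds are about zero and the grip gap is steady at 47 mm. The orange spring disc shows in the open mouth.
- **Bystanders:** the spool holder, palette, caliper and one pair of tweezers look unmoved from above. The arm hid the jar and the other tweezers in that view, but the scene and wrist pictures still show them standing or lying as before, judged by eye.

**What disagreed:**
- My first move call was refused because its rows lacked some keys; nothing moved.
- Just after gripping, the wrist read about 6 N up and 3.6 N sideways before I pressed. The cap may therefore have been pushed down slightly more than 5.8 mm, but the force later fitted the spring.

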